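# Reset the microscope lamp behind its push-latch cover

## Task

The microscope lamp has tripped and its reset button sits under the push-latch cover of the lamp unit. Press the cover to pop it open, press the reset button underneath fully down and let it come up again, then push the cover back down and press it home until it stays latched shut. Only touch and press: grasp and lift nothing, and leave the eyepiece, the objective and the post holder standing where they are.

Things in the scene. Friction and masses are not known exactly. Their poses are not given: they have to be found in the camera images.
- lamp_unit: Grey lamp supply unit fixed to the bench, 130 (x) x 180 (y) x 60 mm high, with a black collar 76 x 138 mm round an open well on top, rim 72 mm above the bench; a white cover closes it. Origin: centre of its underside; own x points from the hinge side to the cover's free edge (away from the robot, yaw within 0.6 rad), z up.
- cover (a joint): Cover's hinge angle, rad: 0 latched shut, 1.5 popped open (nearly upright), -0.12 pressed in to its rigid stop. Push-push latch: press the shut cover past -0.08 and let go, and it springs open to 1.5 in about 1 s; the finger must get out of its way upwards. To relatch, push it down to below -0.08 and let go: it stays at 0. One more press would pop it open again.
- press_spot (a point): Point on the cover's outer (upper) face where it is pressed: mid-width, 75 mm from the hinge axis, marked by a grey strip 12 x 40 mm; at lamp_unit (25, 0, 90) mm when shut. Moves with the cover; own x runs from hinge to free edge, z out of the outer face. Pressing takes 3 to 5 N; it sinks 9 mm to the stop. From upright, the cover is pushed over from its back (hinge side) with 1 to 3 N.
- hinge (a point): Middle of the cover's hinge axis, fixed, at lamp_unit (-50, 0, 84) mm; the axis runs along the lamp unit's y. The cover's inner face passes through this axis.
- reset (a joint): Travel of the reset button in m: 0 = up, 0.006 = fully down (takes 5 N), springs back.
- reset_top (a point): Centre of the top of the round white reset button, 24 mm across, in the well under the cover, at lamp_unit (14, 30, 70) mm when up, 2 mm below the collar's rim. It is pressed straight down; reachable only while the cover is open.
- eyepiece_mid (a point): Bystander: black eyepiece standing loose on the bench, 34 mm across, 60 mm high; point half-way up.
- objective_mid (a point): Bystander: steel objective standing loose on the bench, 28 mm across, 42 mm high; point 21 mm up.
- post_holder_mid (a point): Bystander: black post holder with a steel post, loose on the bench, foot 38 mm across, 81 mm high; point 35 mm up.
- cover_edge (a point): Middle of the cover's free edge, on the outer face; moves with the cover. Cover plate: white, 95 mm from hinge axis to free edge, 150 mm along the hinge, 6 mm thick, with a skirt hanging 11 mm below the plate at three edges. Shut, this point is 90 mm above the bench; popped open, 179 mm.
Things that resemble listed ones, but are neither listed nor needed, are in the scene too. Several things look just like the lamp_unit: the one meant starts farthest to the robot's left.

How it is judged:
By the outcome, as a careful person would: the job done as asked, in the order asked, and still so for the second after the job is handed in, with the robot touching nothing.
It also fails if it takes over 51 s, if anything falls off the work surface, if the arm or the gripper's body presses on something with over 40 N, if the wrist force passes 120 N, or if a joint passes its speed limit or range.

## Robot

A 6-joint arm with a two-finger parallel gripper is mounted at the origin on the work surface. World frame = base frame: x ahead of the robot, y to its left, z up, the work surface at z = 0. Lengths are in m, angles in rad, forces in N, time in s.
With the tool pointing down it reaches from about 0.325 to 0.775 m from the base axis. Payload 5.5 kg.
Tool frame: the origin (TCP) lies between the finger pads; the fingertips stand 8 mm ahead of it and the grasp point (between the pads) lies 11 mm behind it (tcp_to_tips is the distance from the TCP to the fingertips, in m); z points along the fingers, y is the direction in which the jaws open and shut (so a half turn about z gives the same grasp; the last joint's range is limited). The gripper opens to 88 mm and grips with 3 to 60 N. Pads are 20 mm wide; open, the fingers measure 115 mm over their backs; the gripper's body (75 mm by 178 mm) begins 61 mm behind the grasp point.
Start: joints at [-1.315, 0.091, 1.231, -0, 1.82, -0.057], TCP at [0.185, -0.571, 0.231] pointing down, gripper open.
Joint ranges: [-2.87, 2.87], [-0.86, 2.18], [0.17, 2.46], [-1.51, 4.65], [0.06, 2.69], [-2.65, 2.65]. Speed limits (rad/s): [2.57, 2.57, 3.01, 3.14, 3.14, 3.14].

## Interface

Orientations are given as a unit quaternion [w, x, y, z].
In Python, from bench import * gives the robot as it stands. Calls block until the motion is done:
- move_to(position, orientation): joint-space move of the TCP to a pose.
- move_l(position, speed=0.15, orientation=None): straight line of the TCP; orientation=None keeps the orientation; speed is the mean speed in m/s.
- movej(angles): joint-space move.
- gripper_open() and close(): open the fingers fully, or close them until they stop; the grip force is fixed at half the most.
- hold(seconds).
- inverse_kinematics(position, orientation): joint angles nearest the present ones, or None.
- state(): the state.
- get_image(name): name is "scene" or "top"; returns a dict with "frame" (400x640x3 uint8, blue, green, red), "depth" (400x640 float32, m along the optical axis (not along the pixel's ray), 0 where there is no reading), "camera_matrix" (3x3 intrinsics, pixels), "k1" (the pictures are not rectified: a ray, as slopes to the right and down, at radius r is drawn at 1 + k1 r^2 times it, then the intrinsics apply), "view" (4x4, takes a point from world to camera coordinates). Camera axes: x right, y up, looking along -z (the intrinsics and any distortion apply to the point x, -y, -z); pixel columns grow to the right and rows downward; lengths in m; the calibration is good to about 2 mm. A picture is of the moment at which its call begins.
A pose or a line that the arm cannot do raises IKError and nothing moves.
- job_done(): hands the job in, once; it reports no verdict.
The state is a dict: "time": time; "joint_pos": joint angles; "dq": joint speeds; "joint_torque": joint torques, N m; "ee_pos": TCP position; "ee_rot": TCP orientation; "ft_force": force on the tool from outside, world axes, zero at the start; "moment": the same for the moment, N m; "finger_gap": finger opening in m.
Only numpy, scipy, OpenCV 4.12 (cv2) and the standard library are available. Lean on these libraries where they do the work, as an engineer would, in place of code of your own. Each camera call takes 0.05 s, during which the arm holds its last target. There are 200 camera calls.

## Working session

There is one attempt and no reset: what is moved stays moved. The work goes in short steps, each a Python script; the robot and the scene stay as the last script left them, time stands still between calls to the robot, and variables do not carry over. Pictures are saved under pics/ and viewed, about 8 in all and at most 12, crops included, and the job is handed in when it is done.

```bash
mkdir -p pics; ls; cat > h.py <<'E'
import numpy as np, cv2
from bench import *
def pts(im):
    K=im["camera_matrix"];d=im["depth"];h,w=d.shape
    v,u=np.mgrid[0:h,0:w].astype(float)
    x=(u-K[0,2])/K[0,0];y=(v-K[1,2])/K[1,1]
    a,b=x.copy(),y.copy()
    for _ in range(10):
        s=1+im["k1"]*(a*a+b*b);a,b=x/s,y/s
    P=np.stack([a*d,-b*d,-d,np.ones_like(d)],-1)
    W=P@np.linalg.inv(im["view"]).T
    W[d<=0]=np.nan
    return W[...,:3]
E
python3 - <<'E'
from h import *
for n in("scene","top"):
    im=get_image(n);cv2.imwrite(f"pics/{n}0.png",im["frame"]);np.save(f"{n}.npy",pts(im))
    print(n,im["k1"],im["view"].round(3).tolist())
print(state())
E
```

```text
pics
scene 0.006501536242548412 [[-0.874, 0.485, 0.014, 0.471], [-0.353, -0.657, 0.666, 0.145], [0.333, 0.577, 0.746, -1.319], [0.0, 0.0, 0.0, 1.0]]
top -0.03163150581022195 [[-0.021, -1.0, 0.006, 0.026], [0.985, -0.02, 0.17, -0.588], [-0.17, 0.009, 0.985, -1.148], [0.0, 0.0, 0.0, 1.0]]
{'time': 0.1, 'joint_pos': array([-1.31470746e+00,  9.18227889e-02,  1.23177575e+00, -3.51108373e-05,
        1.81976166e+00, -5.67020914e-02]), 'dq': array([ 1.22593539e-03, -3.35700655e-04, -1.85347405e-03, -7.53555776e-04,
        9.07767458e-05,  7.53162055e-04]), 'joint_torque': array([ 3.35909790e-03, -4.47856522e+01, -4.07569993e+01,  7.01065734e-02,
        2.83660647e-02, -1.13226367e-04]), 'ee_pos': array([ 0.184554  , -0.57065761,  0.22959063]), 'ee_rot': array([-8.77693192e-04,  9.87795420e-01,  1.55754379e-01, -1.04894131e-04]), 'ft_force': array([ 0.46466971, -0.05332292,  0.25727292]), 'moment': array([ 0.01919564, -0.00582839, -0.04964392]), 'finger_gap': 0.08817804857961777}
```

View pics/top0.png

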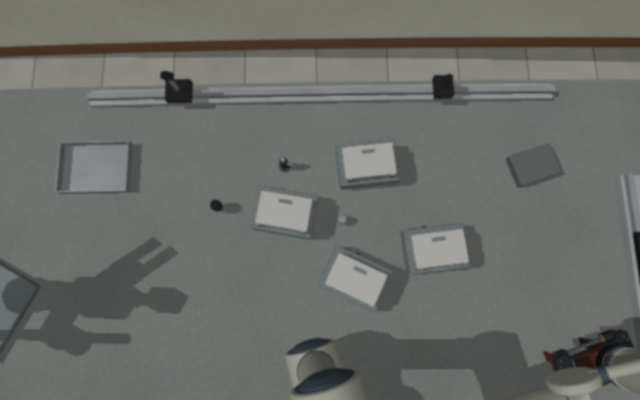

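View pics/scene0.png

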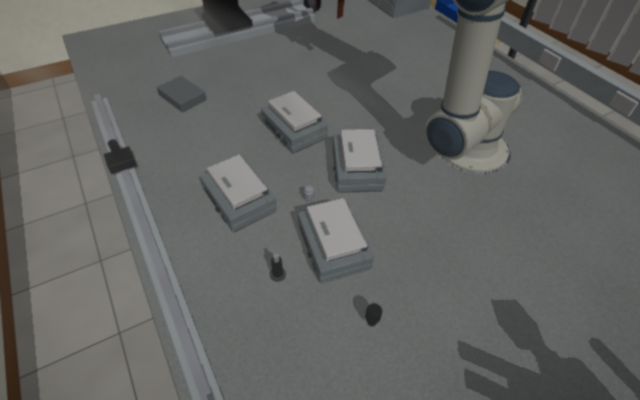

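Four lamp-unit look-alikes appear in the top picture: (285,211), (369,162), (357,277) and (437,248). The grey tray at (95,167) and the dark slab at (535,165) are other things. The top image's left is +y, so I take (285,211). Next I'll measure it and crop it.

```bash
python3 - <<'E'
from h import *
W=np.load("top.npy");f=cv2.imread("pics/top0.png")
for u,v in [(285,211),(369,162),(357,277),(437,248),(95,167),(535,165),(285,164),(216,205),(344,219)]:
    print((u,v),W[v,u].round(3))
for n,box in(("top",(245,325,180,245)),("scene",(290,380,190,280))):
    W=np.load(n+".npy");f=cv2.imread(f"pics/{n}0.png")
    u0,u1,v0,v1=box
    m=np.zeros(W.shape[:2],bool);m[v0:v1,u0:u1]=1
    br=f.mean(2)
    c=m&(abs(W[...,2]-.09)<.008)&(br>125)
    P=W[c]; r=cv2.minAreaRect((P[:,:2]*1000).astype(np.float32)); print(n,c.sum(),r,P[:,2].mean(),cv2.boxPoints(r).round(0).tolist())
    # strip: dark pixels within the eroded cover
    cc=cv2.morphologyEx(c.astype(np.uint8),cv2.MORPH_CLOSE,np.ones((9,9)))
    cc=cv2.erode(cc,np.ones((5,5)))>0
    s=cc&(br<np.median(br[c])-25); print("strip",s.sum(),np.nanmean(W[s],0),np.median(br[c]))
    b=m&(abs(W[...,2]-.06)<.006);print("body60",b.sum(), cv2.minAreaRect((W[m&(W[...,2]>.045)][:,:2]*1000).astype(np.float32)))
im=cv2.imread("pics/top0.png")[150:260,190:400]
im2=cv2.imread("pics/scene0.png")[170:300,250:410]
a=cv2.resize(im,None,fx=3.6,fy=3.6);b=cv2.resize(im2,None,fx=1.5,fy=1.5)
cv2.imwrite("pics/c1.png",a)
E
```

```text
(285, 211) [0.558 0.116 0.088]
(369, 162) [ 0.698 -0.131  0.091]
(357, 277) [ 0.368 -0.084  0.088]
(437, 248) [ 0.443 -0.315  0.087]
(95, 167) [ 0.725  0.726 -0.   ]
(535, 165) [ 0.695 -0.656  0.035]
(285, 164) [0.704 0.117 0.064]
(216, 205) [0.584 0.321 0.061]
(344, 219) [ 0.538 -0.057  0.037]
top 1646 ((559.097412109375, 119.76093292236328), (148.41452026367188, 96.57738494873047), 78.70482635498047) 0.08940335662205992 [[497.0, 56.0], [592.0, 38.0], [621.0, 183.0], [526.0, 202.0]]
strip 50 [0.58726801 0.11537254 0.09035452] 162.0
body60 846 ((561.8726196289062, 118.71170806884766), (180.4425048828125, 130.4147186279297), 79.11541748046875)
scene 2072 ((558.55322265625, 122.57295227050781), (151.47303771972656, 95.25865173339844), 79.18917083740234) 0.08925630681942465 [[498.0, 57.0], [591.0, 39.0], [620.0, 188.0], [526.0, 206.0]]
strip 68 [0.58597644 0.1163165  0.09018848] 152.0
body60 1182 ((561.3487548828125, 122.35116577148438), (181.19345092773438, 130.8466796875), 78.90830993652344)
```

View pics/c1.png

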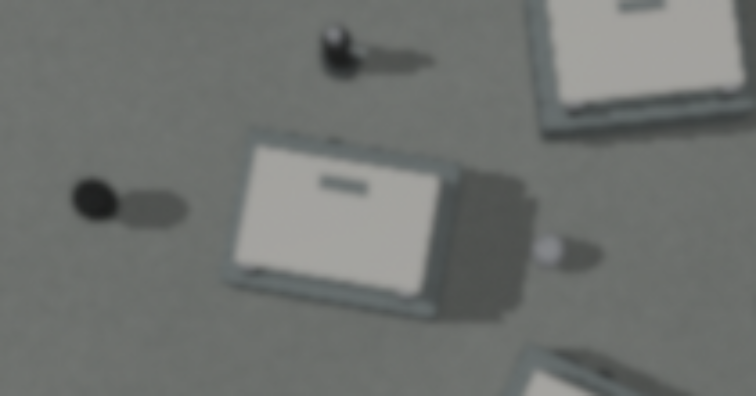

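The crop shows the chosen unit, leftmost of the four, with its strip towards the far side and hinge towards the robot. The eyepiece (95,198), post holder (338,50) and objective (548,248) all stand clear. Both cameras agree: origin about (0.5615, 0.1210), yaw −0.193.

```bash
cat >> h.py <<'E'
from scipy.spatial.transform import Rotation as Rt
O=np.array([.5615,.1210,0]);YAW=-.193
L=Rt.from_euler('z',YAW).as_matrix()
def ori(tilt=0,sgn=-1):
    # tool z down, tool x = sgn*local x; tilt>0: gripper body leans to local +x
    z=L@np.array([-np.sin(tilt),0,-np.cos(tilt)]);x=sgn*(L@np.array([np.cos(tilt),0,-np.sin(tilt)]))
    R=np.stack([x,np.cross(z,x),z],1)
    q=Rt.from_matrix(R).as_quat(); return q[[3,0,1,2]]
def tip(p,tilt=0):
    """TCP for fingertip centre at lamp-local point p (m)"""
    z=L@np.array([-np.sin(tilt),0,-np.cos(tilt)])
    return O+L@np.asarray(p,float)-.008*z
def loc(tilt=0):
    s=state();z=L@np.array([-np.sin(tilt),0,-np.cos(tilt)])
    return (L.T@(s["ee_pos"]+.008*z-O)).round(4),s["ft_force"].round(1),round(s["time"],2)
E
python3 - <<'E'
from h import *
for s in(1,-1):
    for p,t in([.025,0,.15],0),([.014,.03,.064],.3),([-.09,0,.16],0),([.025,0,.2],0):
        q=inverse_kinematics(tip(p,t),ori(t,s));print(s,p,None if q is None else np.round(q,2))
close()
move_to(tip([.025,0,.16]),ori());print(loc())
E
```

```text
1 [0.025, 0, 0.15] [ 0.14  0.08  1.37 -0.    1.69  1.9 ]
1 [0.014, 0.03, 0.064] [0.14 0.38 1.21 0.1  1.84 1.91]
1 [-0.09, 0, 0.16] [ 0.22 -0.2   1.62 -0.    1.72  1.98]
1 [0.025, 0, 0.2] [ 0.14  0.08  1.28 -0.    1.78  1.9 ]
-1 [0.025, 0, 0.15] [ 0.14  0.08  1.37 -0.    1.69 -1.24]
-1 [0.014, 0.03, 0.064] [ 0.14  0.38  1.21  0.1   1.84 -1.23]
-1 [-0.09, 0, 0.16] [ 0.22 -0.2   1.62 -0.    1.72 -1.16]
-1 [0.025, 0, 0.2] [ 0.14  0.08  1.28 -0.    1.78 -1.24]
(array([ 0.0254, -0.0008,  0.1601]), array([-0.2, -0.3, -0.2]), 4.25)
```

```bash
python3 - <<'E'
from h import *
move_l(tip([.025,0,.094]),.15)
for z in(.087,.0835,.082,.081,.080,.079,.078,.077):
    move_l(tip([.025,0,z]),.05);l=loc();print(z,l)
    if l[1][2]>12 : break
move_l(tip([.025,0,.20]),.35);print(loc())
hold(1.0)
im=get_image("scene");cv2.imwrite("pics/s1.png",cv2.resize(im["frame"][130:330,220:480],None,fx=2.5,fy=2.5));print(loc())
E
```

```text
0.087 (array([0.0259, 0.0002, 0.0881]), array([3.2, 0.2, 2.8]), 5.13)
0.0835 (array([0.0254, 0.0001, 0.0837]), array([ 2.3, -1.1,  2.6]), 5.38)
0.082 (array([0.0254, 0.0001, 0.0824]), array([4. , 0.9, 2.9]), 5.63)
0.081 (array([0.0254, 0.0001, 0.0822]), array([ 2.9, -0.3,  7.5]), 5.88)
0.08 (array([0.0255, 0.0002, 0.0821]), array([ 0.3,  0.2, 11.1]), 6.13)
0.079 (array([0.0255, 0.0002, 0.082 ]), array([-1.8, -0.9, 14.4]), 6.38)
(array([0.0248, 0.    , 0.2004]), array([ 0.6, -0.3, -1. ]), 6.88)
(array([ 0.025, -0.   ,  0.2  ]), array([-0. , -0.3,  0.2]), 7.92)
```

View pics/s1.png

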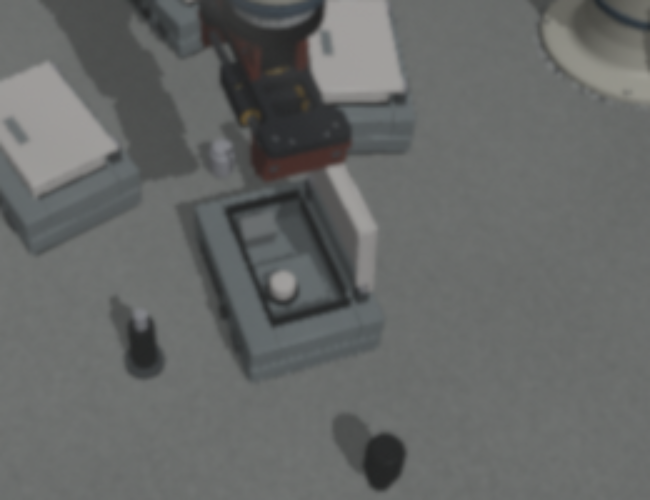

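The cover is open, and the white button shows at crop (283,285). I'll check the button's position from depth, then press it with the gripper leaning away from the cover.

```bash
python3 - <<'E'
from h import *
im=get_image("scene");W=pts(im);f=im["frame"].mean(2)
u,v=220+283/2.5,130+285/2.5
vv,uu=np.mgrid[0:400,0:640];m=(np.hypot(uu-u,vv-v)<9)&(f>120)&(W[...,2]>.06)
b=np.nanmean(W[m],0);print(m.sum(),(L.T@(b-O)).round(4))
t=.3
move_to(tip([.009,.03,.12],t),ori(t))
move_l(tip([.009,.03,.078],t),.15);print(loc(t))
for z in(.072,.069,.067,.066,.065,.064,.063,.062,.061,.060,.059):
    move_l(tip([.009,.03,z],t),.05);l=loc(t);print(z,l)
    if l[1][2]>13: break
hold(.2);print(loc(t))
g=get_image("scene");cv2.imwrite("pics/s2.png",cv2.resize(g["frame"][130:330,220:480],None,fx=2.5,fy=2.5))
move_l(tip([.009,.03,.12],t),.2);print(loc(t))
E
```

```text
74 [0.0142 0.0322 0.0689]
(array([0.0093, 0.03  , 0.0805]), array([ 0. , -0.6,  0.2]), 8.85)
0.072 (array([0.0095, 0.0302, 0.0731]), array([ 1.5, -0. ,  2.8]), 9.12)
0.069 (array([0.0095, 0.0301, 0.0695]), array([1.8, 0.1, 3.3]), 9.37)
0.067 (array([0.0094, 0.0301, 0.0674]), array([3.2, 0.3, 4.6]), 9.62)
0.066 (array([0.0095, 0.0302, 0.0669]), array([ 2.8, -1. ,  7. ]), 9.87)
0.065 (array([0.0096, 0.0302, 0.0668]), array([1.7, 0.4, 9.1]), 10.12)
0.064 (array([0.0096, 0.0302, 0.0666]), array([ 0.7, -1.2, 11.7]), 10.37)
0.063 (array([0.0097, 0.0302, 0.0665]), array([ 0.4, -1.4, 16.4]), 10.62)
(array([0.0097, 0.0302, 0.0665]), array([-0.3, -0.2, 16.3]), 10.82)
(array([0.0089, 0.03  , 0.1194]), array([ 0.5, -1.1, -0.9]), 11.3)
```

View pics/s2.png

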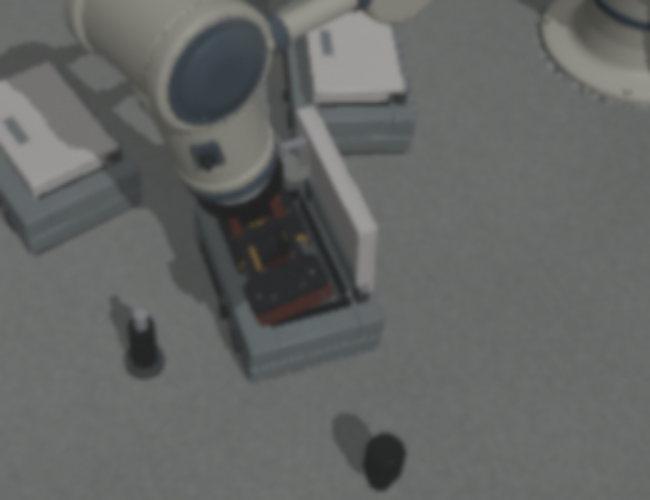

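The button bottomed out: about 3–5 N on the way down, then a rigid stop 6.5 mm below its rest height. Now I'll go over behind the cover and push it along an arc.

```bash
python3 - <<'E'
from h import *
H=np.array([-.05,.084])
def c(th,r,off=0):
    p=H+r*np.array([np.cos(th),np.sin(th)])+(.006+off)*np.array([-np.sin(th),np.cos(th)])
    return tip([p[0]-.010,0,p[1]])
t=.3
move_l(tip([.009,.03,.21],t),.3)
move_to(tip([-.095,0,.215]),ori());print(loc())
move_l(c(1.5,.076,.02),.2);print(loc())
ths=np.linspace(1.5,.1,10)
for th in ths:
    move_l(c(th,.077+.008*(1-th/1.5)),.12);l=loc();print(round(th,2),l)
    if np.linalg.norm(l[1])>15: print("HIGH");break
g=get_image("scene");cv2.imwrite("pics/s3.png",cv2.resize(g["frame"][130:330,220:480],None,fx=2.5,fy=2.5))
E
```

```text
(array([-9.530e-02, -1.000e-04,  2.132e-01]), array([0.3, 0.2, 0. ]), 12.43)
(array([-0.0803, -0.0002,  0.1603]), array([-1. ,  0.4,  0.1]), 12.86)
1.5 (array([-0.0601,  0.0002,  0.1625]), array([-1.5,  0.4,  0.9]), 13.18)
1.34 (array([-4.850e-02,  1.000e-04,  1.617e-01]), array([-2.2, -0.6,  1.7]), 13.43)
1.19 (array([-0.0366,  0.    ,  0.1593]), array([-1.5,  0.5,  0.1]), 13.68)
1.03 (array([-0.0248, -0.    ,  0.1553]), array([-0.8,  0.8,  0.5]), 13.93)
0.88 (array([-0.0136, -0.    ,  0.1496]), array([-2.4, -0.5,  0.2]), 14.18)
0.72 (array([-3.40e-03, -1.00e-04,  1.42e-01]), array([-0.3, -0.1,  0.6]), 14.44)
0.57 (array([ 5.800e-03, -1.000e-04,  1.329e-01]), array([-1.2,  0.5,  0.5]), 14.7)
0.41 (array([ 1.340e-02, -1.000e-04,  1.224e-01]), array([-0.1,  0. ,  1.4]), 14.96)
0.26 (array([0.0196, 0.0002, 0.1113]), array([0.2, 0.6, 2. ]), 15.22)
0.1 (array([0.0247, 0.0006, 0.1007]), array([2.6, 1.1, 4.6]), 15.47)
```

View pics/s3.png

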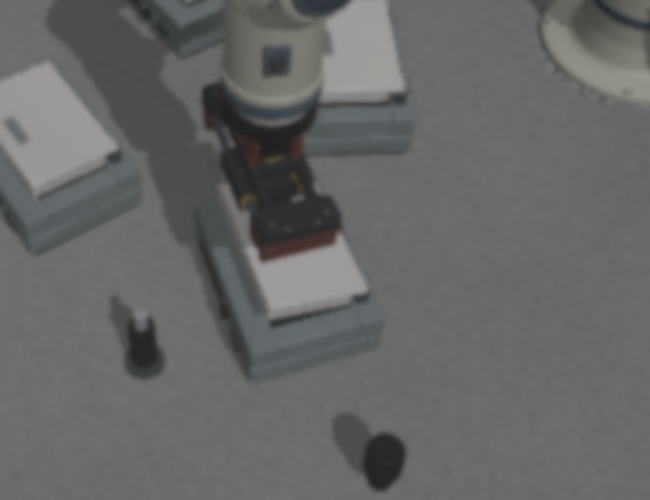

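The cover is almost down under the finger, at crop (290,260), and the bystanders are untouched. Now I'll press it home to the stop and lift straight off.

```bash
python3 - <<'E'
from h import *
for z in(.090,.0835,.082,.081,.080,.079,.078,.077):
    move_l(tip([.025,0,z]),.06);l=loc();print(z,l)
    if l[1][2]>13: break
move_l(tip([.025,0,.20]),.2)
move_l(tip([-.10,0,.28]),.3)
hold(1);print(loc())
for n in("scene","top"):
    g=get_image(n);W=pts(g)
    f=g["frame"]
    m=np.zeros(W.shape[:2],bool)
    q=(W-O)@L
    m=(abs(q[...,0])<.05)&(abs(q[...,1])<.1)&(q[...,2]>.08)&(q[...,2]<.2)
    print(n,m.sum(),[np.nanmedian(q[m&(abs(q[...,0]-x)<.01)][:,2]).round(4) for x in(-.03,0,.025,.04)])
    if n=="scene":cv2.imwrite("pics/s4.png",cv2.resize(f[130:330,220:480],None,fx=2.5,fy=2.5))
    else:
        for u,v in[(285,164),(216,205),(344,219)]:print(W[v,u].round(3))
E
```

```text
0.09 (array([ 0.0248, -0.0001,  0.0895]), array([ 0.4, -0.3,  2.3]), 15.82)
0.0835 (array([ 0.0248, -0.0002,  0.0831]), array([ 0.8, -0.1,  2.3]), 16.07)
0.082 (array([ 0.0248, -0.0002,  0.0824]), array([-0.1, -0.5,  4.5]), 16.32)
0.081 (array([ 0.0249, -0.0001,  0.0823]), array([-3.4, -0.5,  9.3]), 16.57)
0.08 (array([ 0.0249, -0.0001,  0.0822]), array([-4.9, -0.6, 11.2]), 16.82)
0.079 (array([ 0.0249, -0.0001,  0.082 ]), array([-6.5, -1.9, 15.6]), 17.07)
(array([-0.1 , -0.  ,  0.28]), array([ 0.4, -0.5, -0.5]), 19.48)
scene 967 [np.float64(0.1765), np.float64(0.154), np.float64(nan), np.float64(nan)]
top 124 [np.float64(0.1775), np.float64(0.1581), np.float64(nan), np.float64(nan)]
[0.705 0.117 0.062]
[0.482 0.169 0.664]
[ 0.538 -0.056  0.039]
  return np.nanmean(a, axis, out=out, keepdims=keepdims)
```

View pics/s4.png

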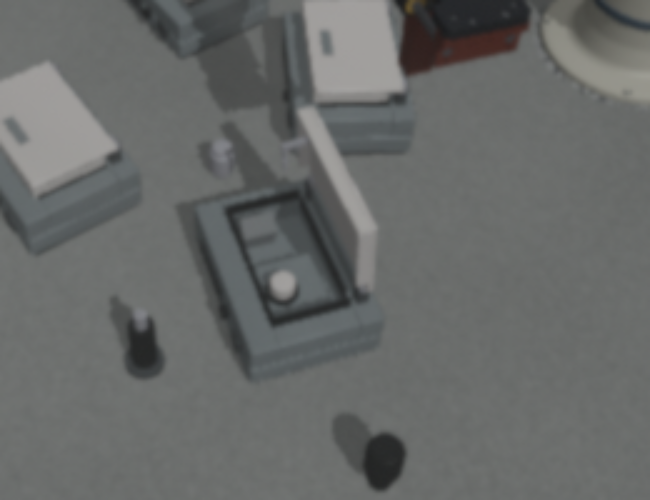

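The cover sprang open again; the bystanders are unmoved and the button is up. My stepped press probably made the latch count two presses. I'll repeat with one continuous press and one smooth release.

```bash
cat > shut.py <<'E'
from h import *
H=np.array([-.05,.084])
def c(th,r,off=0):
    p=H+r*np.array([np.cos(th),np.sin(th)])+(.006+off)*np.array([-np.sin(th),np.cos(th)])
    return tip([p[0]-.010,0,p[1]])
move_l(c(1.5,.076,.02),.25);print(loc())
for th in np.linspace(1.5,.15,9):
    move_l(c(th,.077+.008*(1-th/1.5)),.12)
print(loc())
move_l(tip([.025,0,.080]),.05);print("down",loc())
move_l(tip([.025,0,.100]),.06);print("up",loc())
hold(.3);print(loc())
E
python3 shut.py; python3 - <<'E'
from h import *
g=get_image("scene");q=(pts(g)-O)@L
m=(abs(q[...,0]+.03)<.012)&(abs(q[...,1]-.05)<.02)&(q[...,2]>.05)
print(m.sum(),np.nanmedian(q[m][:,2]))
cv2.imwrite("pics/s5.png",cv2.resize(g["frame"][130:330,220:480],None,fx=2.5,fy=2.5))
E
```

```text
(array([-8.040e-02,  1.000e-04,  1.629e-01]), array([ 0.1, -0.7,  0.9]), 20.21)
(array([0.0227, 0.0002, 0.1033]), array([1. , 1. , 4.5]), 22.63)
down (array([0.0251, 0.0003, 0.082 ]), array([-4.2,  0.2, 14.3]), 23.23)
up (array([ 0.0249, -0.0001,  0.0995]), array([ 0.4,  0.2, -0.3]), 23.72)
(array([ 0.0248, -0.0001,  0.0995]), array([-0.6,  0.1, -0.5]), 24.02)
380 0.4360868510219419
```

View pics/s5.png

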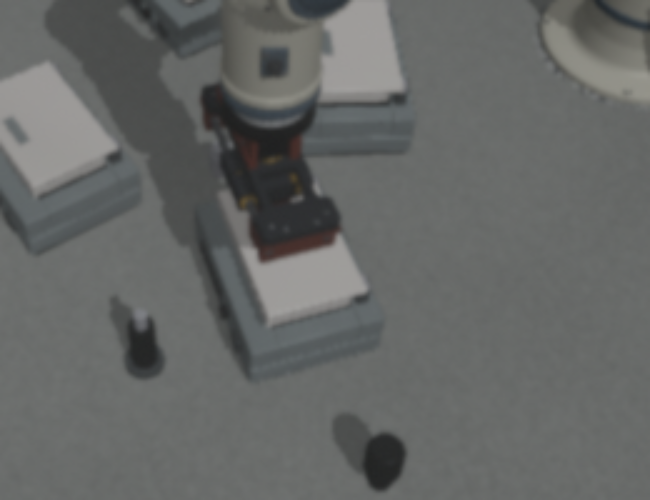

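No contact force remains with the finger 1 cm above the cover, so it appears latched. I'll retreat upwards and check.

```bash
python3 - <<'E'
from h import *
move_l(tip([.025,0,.20]),.2)
move_l(tip([-.10,0,.28]),.3)
hold(1);print(loc())
g=get_image("scene");q=(pts(g)-O)@L
for x in(-.03,0,.025,.04):
    m=(abs(q[...,0]-x)<.008)&(abs(q[...,1]-.02)<.05)&(q[...,2]>.05)&(q[...,2]<.2);print(x,m.sum(),np.nanmedian(q[m][:,2]).round(4))
cv2.imwrite("pics/s6.png",cv2.resize(g["frame"][130:330,220:480],None,fx=2.5,fy=2.5))
E
```

```text
(array([-0.1   ,  0.    ,  0.2801]), array([ 0.3, -0.9, -0.6]), 26.36)
-0.03 245 0.0893
0 251 0.0897
0.025 253 0.0899
0.04 368 0.0879
```

View pics/s6.png

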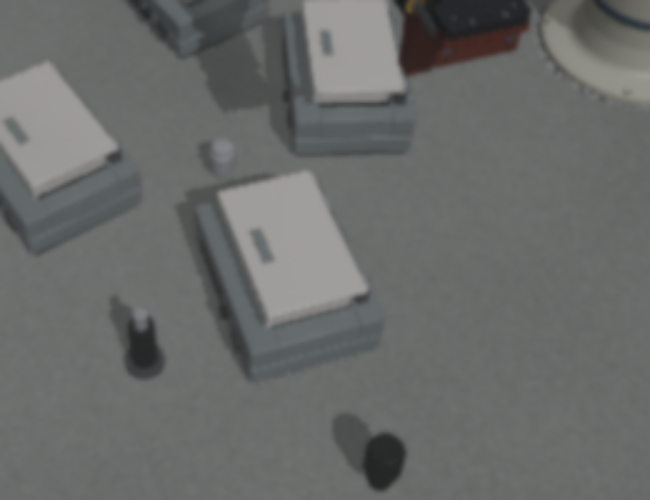

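The cover is flat at 90 mm and stayed shut for over a second. The objective (221,155), post holder (143,345) and eyepiece (384,460) are where they were.

```bash
python3 -c "
from h import *
job_done();print(loc())"
```

```text
the job is handed in; nothing more can be done
the job is handed in; nothing more can be done
```

The job is handed in: the lamp was reset and its cover is latched shut, though closing it took two tries.

- **Opening:** I chose the leftmost of the four look-alike units. One press on the cover to its stop popped it open.
- **Reset:** I pressed the button to its rigid stop, about 6.5 mm down at 16 N. The next picture showed it up again.
- **Closing:** After my first, stepped press the cover sprang open again, probably because the latch counted it as two presses. I pushed it over once more with a single continuous press and a smooth release, and it held.

In the last check the cover lay flat at about 90 mm and had stayed shut for more than a second after release, with the arm touching nothing. The point nearest the cover's free edge read 88 mm, about 2 mm low, which is within the camera calibration. The eyepiece, objective and post holder showed no movement in the pictures. The highest force I read was about 16 N, and the robot's clock was at about 26 s of the 51 s allowed.

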